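# Tighten the loose line union: finger-tight, then an eighth of a turn with the spanner

## Task

One of the three steel line unions on the lab bench has its hex nut backed off, with a gap and bright thread showing under it. Spin that nut clockwise down by hand (with the gripper's fingers) until it is finger-tight, then tighten it an eighth of a turn further with the open-ended spanner, not with the fingers, and lay the spanner back flat on its grey mat. Leave the other two nuts alone and do not disturb the rack, the specimen cup and the reagent bottle.

Things in the scene. Friction and masses are not known exactly. Their poses are not given: they have to be found in the camera images.
- union: The loose union, fixed to the bench, origin on its axis at the bench. Foot 68 mm dia, 10 high; pipe 22 mm dia; shoulder disc 29 mm dia at z 58 to 64; brass thread 24 mm dia above it, round which the nut sits; neck 16 mm dia; vent capsule 24 mm dia at z 94 to 118 (top). A rigid 12 mm branch pipe leaves along +x at z 28, out to 62 mm. The nut never comes off.
- nut_mid (a point): Centre of the loose hex nut (on its axis, half-way up), 30 mm across flats, 34.6 mm across corners, 18 mm high. The point turns with the nut: two of the six flats face the point's +x and -x, the others follow every 60 degrees; z up. Its height is 73 mm when the nut is down on the shoulder, up to 80.8 mm when backed off.
- spin (a joint): Free running turn of the loose nut, rad: grows as it is turned clockwise seen from above and sinks 3 mm per rad; it turns easily (0.1 N m); 0 is most backed off, 2.6 is finger-tight, down on the shoulder, where the resistance jumps to 0.45 N m.
- nip (a joint): Tightening turn past finger-tight, rad: starts at 0, grows only when the nut is forced clockwise with spin at 2.6 (0.45 N m, no further sinking); 0.785 is an eighth of a turn. It does not go back; turning anticlockwise undoes spin.
- union_b: A tight union, a bystander: like the loose one, same sizes, nut down at z 64 to 82 mm. origin on its axis at the bench
- union_c: The other tight union, a bystander, same sizes. origin on its axis at the bench
- nut_b (a joint): Turn of the tight nut of union_b, rad; 0 at the start, and to be left so.
- nut_c (a joint): Turn of the tight nut of union_c, rad; 0 at the start, and to be left so.
- spanner: Open-ended steel spanner, 190 mm long, 0.16 kg, loose. Origin at its underside, at the jaw's centre (where a nut's axis goes); +x from handle to open mouth. Jaw 31.6 mm wide, faces parallel to x from x -19 (throat) to +12 mm, flared to +23; head 54 mm wide, 10 thick (z 0 to 10). Black handle from x -47 to -167 mm, 18 wide, 14 thick (z 0 to 14).
- spanner_jaw (a point): Centre of the spanner's jaw, 5 mm above its underside; axes as the spanner.
- spanner_grip (a point): Point on the handle to grip, 100 mm behind the jaw centre, 7 mm above the underside; axes as the spanner.
- pad: Grey bench mat fixed on the bench for the spanner: 270 x 160 x 4 mm, origin at its centre on the bench, x along its length.
- rack: White tube rack with capped tubes, loose, bystander: 200 (x) x 76 (y) mm, 88 mm high; origin under its centre.
- cup: Specimen cup with red lid, loose, bystander: 54 mm dia, 50 mm high; origin under its centre.
- reagent: Amber reagent bottle, loose, bystander: 60 mm dia, 130 mm high; origin under its centre.

How it is judged:
On the way, in this order (a step that is already met when the one before it is completed fails the run):
1. the loose nut is run down to finger-tight by the fingers (value of joint spin above 2.4 rad and value of joint nip below 0.3 rad and contact force between the fingers and union above 0.5 N), for 0.1 s.
2. the nut is tightened further by the spanner (value of joint nip above 0.5 rad and contact force between spanner and union above 0.5 N), for 0.02 s.
At the end, for the whole second after the job is handed in: The loose nut is down (spin above 2.3 rad) and 0.55 to 1.02 rad past finger-tight (an eighth of a turn is 0.785), and the spanner lies at rest, flat on the mat, right way up, its grip point at least 10 mm inside the mat's edges (value of joint spin above 2.3 rad and value of joint nip between 0.55 and 1.02 rad and x of spanner_grip in the frame of pad between -0.125 and 0.125 m and y of spanner_grip in the frame of pad between -0.07 and 0.07 m and height (world z) of each of spanner_grip, spanner_jaw below 0.016 m and angle between spanner's own z axis and vertical below 0.15 rad and linear speed of spanner below 0.02 m/s); the robot touches nothing.
It fails at once if the fingers force the nut past finger-tight (more than 0.3 rad) (value of joint nip above 0.3 rad and contact force between the fingers and union above 1 N).
It fails at once if a tight nut of the other unions is turned (value of joint any of nut_b, nut_c above 0.15 rad or value of joint any of nut_b, nut_c below -0.15 rad).
It fails at once if the rack is shoved (over 25 mm) or tipped (distance of rack from where it was at the start of the episode above 0.025 m or angle between rack's own z axis and vertical above 0.4 rad).
It fails at once if the cup is shoved (over 25 mm) or tipped (distance of cup from where it was at the start of the episode above 0.025 m or angle between cup's own z axis and vertical above 0.4 rad).
It fails at once if the reagent is shoved (over 25 mm) or tipped (distance of reagent from where it was at the start of the episode above 0.025 m or angle between reagent's own z axis and vertical above 0.4 rad).
It also fails if it takes over 72 s, if anything falls off the work surface, if the arm or the gripper's body presses on something with over 40 N, if the wrist force passes 120 N, or if a joint passes its speed limit or range.

## Robot

A 7-joint arm with a two-finger parallel gripper is mounted at the origin on the work surface. World frame = base frame: x ahead of the robot, y to its left, z up, the work surface at z = 0. Lengths are in m, angles in rad, forces in N, time in s.
With the tool pointing down it reaches from about 0.425 to 0.875 m from the base axis. Payload 4.7 kg.
Tool frame: the origin (TCP) lies midway between the tips of the shut fingers; the grasp point (between the pads) lies env.grip_point_offset behind it (env.grip_point_offset is the distance from the TCP to the grasp point, in m); z points along the fingers, y is the line along which they close (so a half turn about z gives the same grasp; the last joint's range is limited). The gripper opens to 87 mm and grips with 3 to 60 N. Pads are 19 mm wide; open, the fingers measure 117 mm over their backs; the gripper's body (75 mm by 190 mm) begins 51 mm behind the grasp point.
Start: joints at [1.263, 0.321, -0.07, 1.45, 0.023, 1.371, -0.057], TCP at [0.206, -0.617, 0.223] pointing down, gripper open.
Joint ranges: [-2.86, 2.86], [-0.3, 2.09], [-1.38, 1.24], [0.06, 2.45], [-1.56, 4.7], [0.09, 2.05], [-2.69, 2.69]. Speed limits (rad/s): [2.57, 2.57, 3.14, 3.14, 3.14, 3.14, 3.14].

## Interface

Orientations are given as a unit quaternion [x, y, z, w].
In Python, from plant import status, grab_frame, env gives the robot as it stands.
- The arm moves only by the tool drive_tool, never from a script. Its argument "increments" is a list of rows, each a list of 5 numbers: the closure, from 0 (fully open) to 1 (shut), then the shift along the world's x, y, z as a fraction of full scale, then the turn about the world's z as a fraction of full scale. A call has 1 to 8 rows; each row shifts and turns the commanded pose from where the row before left it; what a row does not reach is not made up. Full scale, the value 1, is 5 cm for a shift and 10 degrees for a turn. A row lasts 1/8 s, in which the tool goes at most 62.5 mm and 10.7 degrees, less where a joint would pass 70% of its speed; a pose out of reach is approached as far as the arm can. A call with a number of a shift or a turn outside -1 to 1 is refused whole. A call with a gripper value outside its range is refused whole. The fingers move at their own pace and stop on an object; "squeeze" is the grip in N (left out, the last holds). Time passes only in rows, so rows that do not move let the fingers close. It gives the time, the measured TCP pose, the force, the opening and the grip force at its end, in the units of the state.
- status.read_state(): the state, without advancing time (a new reading comes with each control period).
- grab_frame(name): name is "side" or "top" or "wrist"; returns a dict with "img" (400x640x3 uint8, red, green, blue), "z_map" (400x640 float32, m along the optical axis (not along the pixel's ray), 0 where there is no reading), "camera_matrix" (3x3 intrinsics, pixels), "T" (4x4, takes a point from camera to world coordinates); the wrist camera has in their place "hand_eye" (4x4, takes a point from camera to tool coordinates, whose origin is the TCP and whose axes are the flange's). Camera axes: x right, y down, z forward; pixel columns grow to the right and rows downward; lengths in m; the calibration is good to about 2 mm. The wrist camera is an equidistant fisheye: a pixel r from the principal point sees the ray r / f radians off the axis. A picture is of the moment at which its call begins: read the wrist's pose just before it.
- env.job_done(): hands the job in; it is judged then, once.
The state is a dict: "clock": time; "joint_positions": joint angles; "qd": joint speeds; "tau": joint torques, N m; "position": TCP position; "orientation": TCP orientation; "ft_force": force on the tool from outside, world axes, zero at the start; "moment": the same for the moment, N m; "gripper_width": finger opening in m; "finger_force": force on a finger pad.
Only numpy, scipy, OpenCV 4.12 (cv2) and the standard library are available. Lean on these libraries where they do the work, as an engineer would, in place of code of your own. Each camera call takes 0.05 s, during which the arm holds its last target. There are 200 camera calls.

## Working session

There is one attempt and no reset: what is moved stays moved. The work goes in short steps, Python scripts to look and compute and a tool call to move; the robot and the scene stay as the last step left them, time stands still between calls to the robot, and variables do not carry over. Pictures are saved under pics/ and viewed, at most 10 in all, crops included, and the job is handed in when it is done.

Besides the shell and the picture viewer there is one more tool, called after "Emit:" as name([rows], argument=value, ...), one row to a line, values as JSON. drive_tool: Moves the arm, as the interface text tells. Shift numbers are shares of 5 cm and turn numbers shares of 10 degrees, none past 1 either way. Its arguments: {"type":"object","properties":{"increments":{"type":"array","items":{"type":"array","items":{"type":"number"}}},"squeeze":{"type":"number"}},"required":["increments"]}

```bash
mkdir -p pics; ls; cat > h.py <<'E'
import numpy as np, cv2
from plant import status, grab_frame, env
def cloud(f):
    K=f["camera_matrix"];z=f["z_map"];v,u=np.indices(z.shape)
    P=np.stack([(u-K[0,2])/K[0,0]*z,(v-K[1,2])/K[1,1]*z,z],-1)
    return P@f["T"][:3,:3].T+f["T"][:3,3]
E
python3 - <<'E'
from h import *
s=status.read_state();print({k:np.round(v,3) for k,v in s.items()},env.grip_point_offset)
for n in("top","side"):
    f=grab_frame(n);cv2.imwrite(f"pics/{n}0.png",f["img"][...,::-1]);np.savez(f"{n}0.npz",**f)
    print(n,np.round(f["T"],3).tolist(),f["camera_matrix"].tolist(),(f["z_map"]>0).mean())
E
```

```text
pics
{'clock': np.float64(0.0), 'joint_positions': array([ 1.263,  0.322, -0.07 ,  1.452,  0.023,  1.371, -0.057]), 'qd': array([-0.002,  0.001, -0.001,  0.001,  0.001, -0.001, -0.001]), 'tau': array([-0.0000e+00, -4.9129e+01, -4.0400e-01, -3.1253e+01, -6.4000e-02,
        4.4000e-02,  0.0000e+00]), 'position': array([ 0.205, -0.616,  0.221]), 'orientation': array([ 0.987,  0.16 , -0.   , -0.001]), 'ft_force': array([-0.13 ,  0.351, -0.32 ]), 'moment': array([-0.038, -0.019,  0.029]), 'finger_force': np.float64(0.0), 'gripper_width': np.float64(0.087)} 0.0187
top [[0.061, -0.97, 0.234, 0.346], [-0.998, -0.059, 0.015, -0.02], [-0.001, -0.235, -0.972, 1.05], [0.0, 0.0, 0.0, 1.0]] [[369.68064272621905, 0.0, 319.46271186272685], [0.0, 369.68064272621905, 201.34593141112262], [0.0, 0.0, 1.0]] 0.9961796875
side [[-0.909, -0.269, 0.319, 0.23], [-0.417, 0.558, -0.717, 0.72], [0.015, -0.785, -0.62, 0.71], [0.0, 0.0, 0.0, 1.0]] [[442.7383706729973, 0.0, 323.17078543169066], [0.0, 442.7383706729973, 195.38230098356098], [0.0, 0.0, 1.0]] 0.9959296875
```

View pics/top0.png

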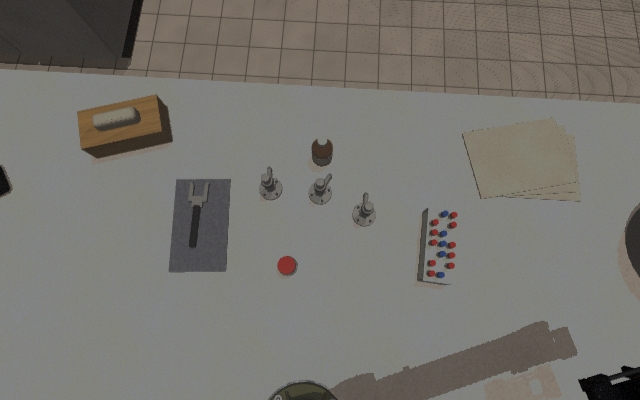

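View pics/side0.png

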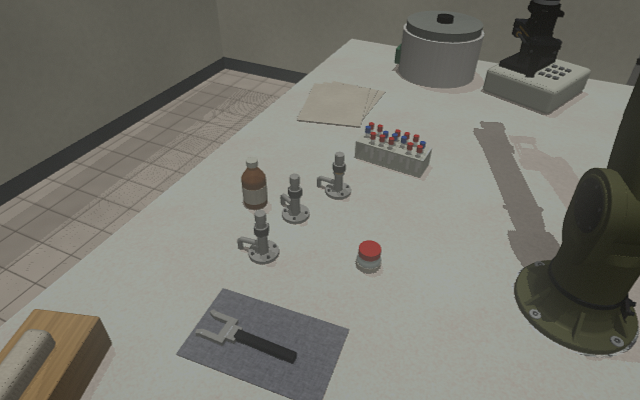

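The top view shows the unions at about (270,188), (320,192) and (365,214), with the spanner on the mat at (195,215). The side view has the unions at (262,245), (295,205) and (338,180). Next I'll zoom in and measure.

```bash
python3 - <<'E'
from h import *
S=dict(np.load("side0.npz"));T=dict(np.load("top0.npz"))
im=S["img"];a=[cv2.resize(im[y:y+75,x:x+55,::-1],None,fx=4.8,fy=7.9*0+4.8,interpolation=cv2.INTER_CUBIC) for x,y in((232,200),(270,165),(312,142))]
b=[cv2.resize(T["img"][y:y+45,x:x+55,::-1],None,fx=4.8,fy=4.8,interpolation=cv2.INTER_CUBIC) for x,y in((245,160),(295,165),(340,185))]
o=np.clip(np.vstack([np.hstack(a),np.hstack(b)]).astype(float)*1.5,0,255).astype(np.uint8);cv2.imwrite("pics/z.png",o);print(o.shape)
for n,f in(("top",T),("side",S)):
    C=cloud(f)
    print(n,"bench z",np.median(C[150:300,100:400,2]) )
    # blobs by height
    m=((C[...,2]>.1)&(C[...,2]<.135)&(C[...,0]>.35)&(C[...,0]<.75)&(abs(C[...,1])<.3)).astype(np.uint8)
    k,l,st,c=cv2.connectedComponentsWithStats(m)
    for i in range(1,k):
        if st[i,4]>8:
            p=C[l==i];t=p[p[:,2]>p[:,2].max()-.006]
            print(n,st[i].tolist(),np.round(t.mean(0),4),np.round((p.min(0)+p.max(0))/2,4),p[:,2].max().round(4))
    hsv=cv2.cvtColor(f["img"],cv2.COLOR_RGB2HSV)
    dk=((hsv[...,2]<45)&(abs(C[...,2]-.015)<.012)&(C[...,1]>.1)&(C[...,0]>.3)&(C[...,0]<.75)).astype(np.uint8)
    k,l,st,c=cv2.connectedComponentsWithStats(dk);i=1+np.argmax(st[1:,4]);p=C[l==i]
    print("handle",st[i],np.round(p.mean(0),4));print(np.round(cv2.minAreaRect((p[:,:2]*1000).astype(np.float32)),1) if 0 else cv2.minAreaRect((p[:,:2]*1000).astype(np.float32)))
E
```

```text
(576, 792, 3)
top bench z 0.0003930781420204976
top [316, 136, 12, 15, 141] [ 0.7356 -0.001   0.1301] [ 7.335e-01 -5.000e-04  1.168e-01] 0.1335
top [261, 173, 10, 11, 72] [0.6264 0.143  0.1183] [0.6274 0.1421 0.111 ] 0.1219
top [316, 178, 9, 10, 72] [ 0.6233 -0.0022  0.118 ] [ 0.6235 -0.0032  0.1106] 0.121
top [364, 202, 10, 10, 73] [ 0.567  -0.1325  0.1178] [ 0.5666 -0.1328  0.1112] 0.1214
handle [189 206  11  41 282] [0.5017 0.3458 0.0168]
((502.32257080078125, 346.872314453125), (114.9953842163086, 18.55118179321289), 1.3656853437423706)
side bench z 0.0007258976643385595
side [335, 152, 10, 11, 94] [ 0.5662 -0.1302  0.1178] [ 0.5667 -0.1302  0.1102] 0.1203
side [246, 157, 15, 18, 203] [0.7351 0.0011 0.1303] [7.331e-01 3.000e-04 1.166e-01] 0.1329
side [290, 174, 10, 12, 107] [6.230e-01 1.000e-04 1.184e-01] [ 0.6236 -0.0008  0.111 ] 0.1219
side [255, 210, 12, 14, 140] [0.6269 0.1447 0.1178] [0.6268 0.1443 0.1103] 0.1206
handle [254 345  42  18 101] [0.4748 0.3553 0.0137]
((481.3511047363281, 355.9740905761719), (77.47264862060547, 13.445699691772461), 10.005430221557617)
```

View pics/z.png

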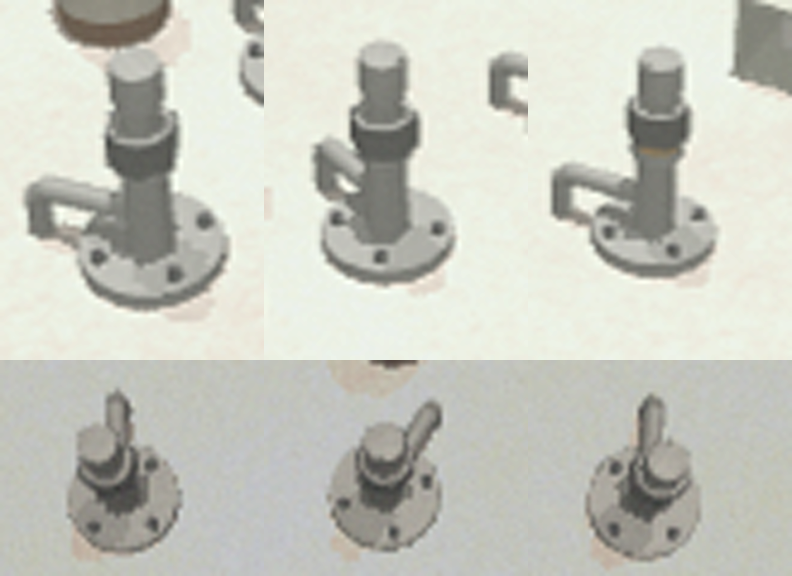

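The third union, at side pixel (338,180) and top pixel (365,208), shows brass under its nut, so it is the loose one. Its axis is at about (0.567, -0.131). Moving over it and turning the wrist back to leave room for the clockwise turn.

Emit:
drive_tool([
  [0,0.45,0.61,0,1],
  [0,0.45,0.61,0,1],
  [0,0.45,0.61,0,1],
  [0,0.45,0.61,0,1],
  [0,0.45,0.61,0,1],
  [0,0.45,0.61,0,1],
  [0,0.45,0.61,0,1],
  [0,0.45,0.61,0,1],
], squeeze=10)

```text
clock: 1.1
position: [0.3859, -0.3714, 0.2222]
orientation: [0.651, 0.759, 0.0, -0.0]
ft_force: [0.1, -0.3, 0.2]
gripper_width: 0.0868
finger_force: 0.0
```

Emit:
drive_tool([
  [0,0.45,0.61,0,1],
  [0,0.45,0.61,0,1],
  [0,0.45,0.61,0,1],
  [0,0.45,0.61,0,1],
  [0,0.45,0.61,0,1],
  [0,0.45,0.61,0,1],
  [0,0.45,0.61,0,1],
  [0,0.45,0.61,0,1],
])

```text
clock: 2.1
position: [0.5659, -0.1277, 0.2222]
orientation: [0.011, 1.0, 0.0, -0.0]
ft_force: [1.2, -0.2, 0.8]
gripper_width: 0.0873
finger_force: 0.0
```

```bash
python3 - <<'E'
from h import *
s=status.read_state();print({k:np.round(v,3) for k,v in s.items()})
f=grab_frame("wrist");cv2.imwrite("pics/w1.png",f["img"][...,::-1]);np.savez("w1.npz",**f)
print(np.round(f["hand_eye"],3).tolist(),f["camera_matrix"].tolist())
E
```

```text
{'clock': np.float64(2.1), 'joint_positions': array([ 0.783,  0.238, -0.706,  1.611,  0.157,  1.352,  1.605]), 'qd': array([-0.35 ,  0.332, -0.304, -0.282,  0.264,  0.073,  0.723]), 'tau': array([  1.479, -39.434,  -4.199, -29.771,  -0.299,   0.086,  -0.763]), 'position': array([ 0.566, -0.128,  0.222]), 'orientation': array([ 0.011,  1.   ,  0.   , -0.   ]), 'ft_force': array([ 1.155, -0.173,  0.754]), 'moment': array([ 0.063, -0.155, -0.031]), 'finger_force': np.float64(0.0), 'gripper_width': np.float64(0.087)}
[[0.0, -0.952, -0.305, 0.085], [1.0, 0.0, 0.0, -0.001], [-0.0, -0.305, 0.952, -0.162], [0.0, 0.0, 0.0, 1.0]] [[309.70691628693146, 0.0, 319.32787391507435], [0.0, 309.70691628693146, 201.07480669060828], [0.0, 0.0, 1.0]]
```

View pics/w1.png

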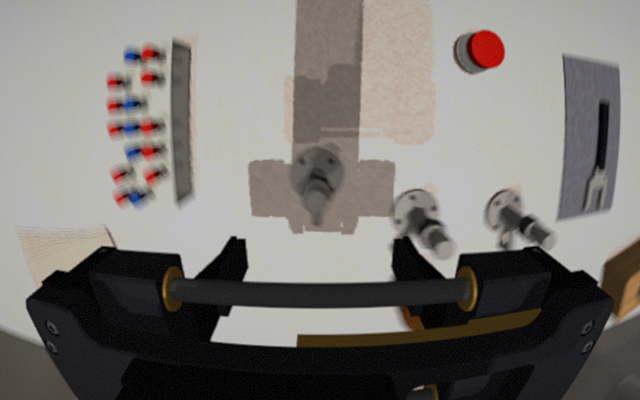

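The wrist view shows the loose union directly ahead, with its nut at about (317,185). The other unions, cup and rack are well clear. Lowering around the nut and closing gently so the flats align themselves.

Emit:
drive_tool([
  [0,0.02,-0.07,-0.8,0],
  [0,0,0,-0.8,0],
  [0,0,0,-0.8,0],
  [0,0,0,-0.78,0],
  [0,0,0,0,0],
  [0,0,0,0,0],
], squeeze=10)

```text
clock: 2.9
position: [0.5674, -0.1322, 0.0649]
orientation: [0.014, 1.0, -0.0, 0.001]
ft_force: [0.3, 0.5, 0.4]
gripper_width: 0.0873
finger_force: 0.0
```

Emit:
drive_tool([
  [1,0,0,0,0],
  [1,0,0,0,0],
  [1,0,0,0,0],
  [1,0,0,0,0],
  [1,0,0,0,0],
  [1,0,0,0,0],
  [1,0,0,0,0],
])

```text
clock: 3.78
position: [0.5665, -0.1339, 0.0636]
orientation: [0.014, 1.0, -0.001, 0.0]
ft_force: [-0.6, -4.2, 0.5]
gripper_width: 0.0318
finger_force: 10.0
```

```bash
cat > s.py <<'E'
from h import *
s=status.read_state();q=s["orientation"];s["yaw"]=np.degrees(2*np.arctan2(q[1],q[0]))
print({k:np.round(s[k],4).tolist() for k in("clock","position","yaw","ft_force","moment","gripper_width","finger_force","joint_positions")})
E
python3 s.py
```

```text
{'clock': 3.775, 'position': [0.5665, -0.1339, 0.0636], 'yaw': 178.3846, 'ft_force': [-0.5791, -4.2166, 0.4529], 'moment': [-0.7559, -0.1345, 0.0733], 'gripper_width': 0.0318, 'finger_force': 9.9958, 'joint_positions': [0.7432, 0.3847, -0.6647, 1.783, 0.2698, 1.0655, 1.5246]}
```

Emit:
drive_tool([
  [1,0,-0.04,0,0],
  [1,0,0,0,-0.5],
  [1,0,0,-0.01,-1],
  [1,0,0,-0.01,-1],
  [1,0,0,-0.01,-1],
])

```text
clock: 4.4
position: [0.5665, -0.1342, 0.0619]
orientation: [0.316, 0.949, 0.0, -0.0]
ft_force: [-0.1, -1.9, -0.3]
gripper_width: 0.0319
finger_force: 10.0
```

```bash
python3 s.py
```

```text
{'clock': 4.4, 'position': [0.5665, -0.1342, 0.0619], 'yaw': 143.1121, 'ft_force': [-0.0661, -1.8633, -0.3103], 'moment': [-0.4155, -0.2392, 0.0733], 'gripper_width': 0.0319, 'finger_force': 9.9887, 'joint_positions': [0.6585, 0.3641, -0.5579, 1.7866, 0.2185, 1.0528, 0.9481]}
```

Emit:
drive_tool([
  [1,0,-0.02,-0.01,-1],
  [1,0,0,-0.01,-1],
  [1,0,0,-0.01,-1],
  [1,0,0,-0.01,-1],
  [1,0,0,-0.01,-1],
])

```text
clock: 5.03
position: [0.5664, -0.1346, 0.0592]
orientation: [0.687, 0.726, 0.0, -0.0]
ft_force: [-0.3, -1.2, -0.4]
gripper_width: 0.0319
finger_force: 10.0
```

```bash
python3 s.py
```

```text
{'clock': 5.025, 'position': [0.5664, -0.1346, 0.0592], 'yaw': 93.1432, 'ft_force': [-0.2957, -1.1932, -0.437], 'moment': [-0.2373, -0.1784, 0.1541], 'gripper_width': 0.0319, 'finger_force': 9.9885, 'joint_positions': [0.541, 0.3437, -0.4149, 1.7925, 0.1575, 1.0384, 0.1223]}
```

Emit:
drive_tool([
  [1,0,0,-0.01,-1],
  [1,0,0,-0.01,-1],
  [1,0,0,-0.01,-1],
  [1,0,0,-0.01,-1],
])

```text
clock: 5.52
position: [0.5663, -0.1346, 0.0572]
orientation: [0.894, 0.447, -0.0, -0.0]
ft_force: [0.3, -0.3, -0.6]
gripper_width: 0.032
finger_force: 10.0
```

```bash
python3 s.py
```

```text
{'clock': 5.525, 'position': [0.5663, -0.1346, 0.0572], 'yaw': 53.1464, 'ft_force': [0.2518, -0.2753, -0.6018], 'moment': [-0.3793, -0.0541, 0.0724], 'gripper_width': 0.032, 'finger_force': 9.9895, 'joint_positions': [0.4493, 0.3328, -0.3061, 1.7975, 0.1145, 1.0293, -0.5435]}
```

Emit:
drive_tool([
  [1,0,0,-0.01,-1],
  [1,0,0,-0.005,-0.5],
])

```text
clock: 5.78
position: [0.5671, -0.1337, 0.0568]
orientation: [0.945, 0.328, 0.001, -0.0]
ft_force: [0.3, -0.5, 0.8]
gripper_width: 0.0331
finger_force: 10.0
```

```bash
python3 s.py
```

```text
{'clock': 5.775, 'position': [0.5671, -0.1337, 0.0568], 'yaw': 38.3372, 'ft_force': [0.259, -0.5382, 0.8028], 'moment': [-0.1782, -0.0183, 0.2779], 'gripper_width': 0.0331, 'finger_force': 10.0057, 'joint_positions': [0.4151, 0.3295, -0.2671, 1.7987, 0.0985, 1.0259, -0.7911]}
```

Emit:
drive_tool([
  [1,0,0,0,-0.5],
  [1,0,0,0,-0.3],
])

```text
clock: 6.02
position: [0.5671, -0.1339, 0.0569]
orientation: [0.965, 0.262, 0.001, -0.0]
ft_force: [0.5, 0.1, 0.3]
gripper_width: 0.0337
finger_force: 10.0
```

```bash
python3 s.py
```

```text
{'clock': 6.025, 'position': [0.5671, -0.1339, 0.0569], 'yaw': 30.4125, 'ft_force': [0.4577, 0.0942, 0.3162], 'moment': [-0.09, -0.1942, 0.1779], 'gripper_width': 0.0337, 'finger_force': 10.0022, 'joint_positions': [0.3976, 0.3277, -0.2463, 1.7993, 0.0905, 1.0251, -0.9231]}
```

Emit:
drive_tool([
  [0,0,0,0,0],
  [0,0,0,0,0.5],
  [0,0,0,0,1],
  [0,0,0,0.6,0.2],
  [0,0,0,0.8,0],
  [0,0,0,0.8,0],
  [0,-0.6,0,0.4,0],
  [0,-0.6,0,0,0],
])

```text
clock: 7.02
position: [0.5072, -0.1346, 0.1888]
orientation: [0.915, 0.403, 0.002, 0.001]
ft_force: [-0.0, -0.3, -0.4]
gripper_width: 0.0865
finger_force: 0.0
```

```bash
python3 s.py; python3 - <<'E'
from h import *
a=[]
for n,(x,y) in(("side",(305,140)),("wrist",(0,0))):
    f=grab_frame(n);np.savez(f"{n}2.npz",**f);im=f["img"][...,::-1]
    if n=="side": a.append(cv2.resize(im[140:205,305:370],(390,390),interpolation=cv2.INTER_CUBIC))
    else: a.append(cv2.resize(im[60:260,220:420],(390,390),interpolation=cv2.INTER_CUBIC))
cv2.imwrite("pics/c2.png",np.clip(np.hstack(a).astype(float)*1.4,0,255))
E
```

```text
{'clock': 7.025, 'position': [0.5072, -0.1346, 0.1888], 'yaw': 47.5427, 'ft_force': [-0.0136, -0.3333, -0.404], 'moment': [-0.0311, -0.0088, 0.0244], 'gripper_width': 0.0865, 'finger_force': 0.0, 'joint_positions': [0.4907, 0.0866, -0.2962, 1.8006, 0.026, 1.2547, -0.5534]}[ WARN:0@4.672] global loadsave.cpp:1063 imwrite_ Unsupported depth image for selected encoder is fallbacked to CV_8U.
```

View pics/c2.png

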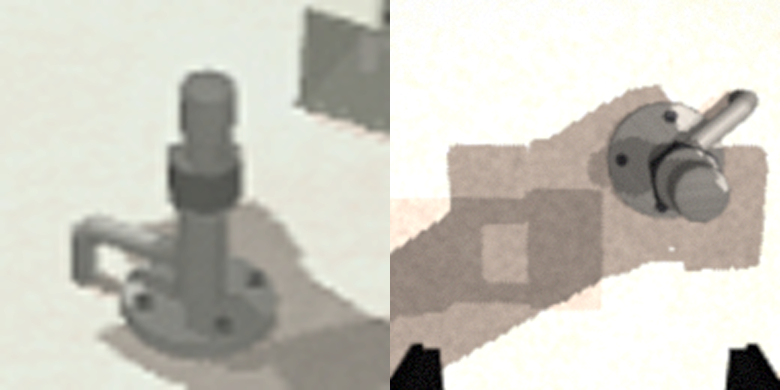

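The side view shows no brass and the nut down on the shoulder at about (205,180). The wrist crop is consistent with that. I'll regrip on the flats to confirm finger-tight and read the nut's yaw.

Emit:
drive_tool([
  [0,0.6,0,0,0],
  [0,0.6,0,-0.4,0],
  [0,0,0,-0.8,0],
  [0,0,0,-0.8,0],
  [0,0,0,-0.63,0],
  [0,0,0,0,0],
])

```text
clock: 7.88
position: [0.5644, -0.1341, 0.0522]
orientation: [0.915, 0.403, -0.002, -0.002]
ft_force: [-0.6, -0.7, -0.6]
gripper_width: 0.087
finger_force: 0.0
```

Emit:
drive_tool([
  [1,0,0,0,0],
  [1,0,0,0,0],
  [1,0,0,0,0],
  [1,0,0,0,0],
  [1,0,0,0,0],
  [1,0,0,0,0],
  [1,0,0,0,0],
])

```text
clock: 8.75
position: [0.5662, -0.1348, 0.0553]
orientation: [0.915, 0.402, -0.0, -0.0]
ft_force: [-2.3, 1.1, 1.4]
gripper_width: 0.032
finger_force: 10.0
```

```bash
python3 s.py
```

```text
{'clock': 8.75, 'position': [0.5662, -0.1348, 0.0553], 'yaw': 47.4633, 'ft_force': [-2.257, 1.092, 1.4381], 'moment': [0.1762, 0.32, 0.0709], 'gripper_width': 0.032, 'finger_force': 9.9991, 'joint_positions': [0.441, 0.334, -0.2962, 1.7991, 0.112, 1.0258, -0.6405]}
```

Emit:
drive_tool([
  [1,0.01,0,0.02,-1],
  [1,0,0,0,-0.5],
  [1,0,0,0,0],
])

```text
clock: 9.12
position: [0.566, -0.1349, 0.0558]
orientation: [0.96, 0.28, -0.001, -0.0]
ft_force: [-1.8, 1.1, -0.2]
gripper_width: 0.0337
finger_force: 10.0
```

```bash
python3 s.py
```

```text
{'clock': 9.125, 'position': [0.566, -0.1349, 0.0558], 'yaw': 32.5178, 'ft_force': [-1.8319, 1.0936, -0.2197], 'moment': [0.0956, 0.5731, 0.0995], 'gripper_width': 0.0337, 'finger_force': 10.0005, 'joint_positions': [0.4068, 0.3303, -0.2559, 1.7993, 0.0964, 1.0266, -0.8894]}
```

Emit:
drive_tool([
  [1,0,0,0,-0.5],
  [1,0,0,0,0],
])

```text
clock: 9.38
position: [0.5662, -0.1348, 0.0558]
orientation: [0.971, 0.238, -0.001, -0.0]
ft_force: [-3.5, 1.7, -1.0]
gripper_width: 0.0335
finger_force: 10.0
```

```bash
python3 s.py
```

```text
{'clock': 9.375, 'position': [0.5662, -0.1348, 0.0558], 'yaw': 27.5856, 'ft_force': [-3.4507, 1.6983, -0.9631], 'moment': [0.1971, 0.6318, 0.167], 'gripper_width': 0.0335, 'finger_force': 10.0006, 'joint_positions': [0.3959, 0.3291, -0.2433, 1.7995, 0.0911, 1.0258, -0.9716]}
```

Emit:
drive_tool([
  [0,0,0,0,0],
  [0,0,0,0,0],
  [0,0,0,0,0],
  [0,0,0,0.6,0],
  [0,0,0,0.9,0],
  [0,-0.5,-0.25,0.2,0],
  [0,-0.4,-0.25,0,0],
  [0,0,0,0,0],
])

```text
clock: 10.38
position: [0.5213, -0.1618, 0.1419]
orientation: [0.972, 0.236, 0.0, 0.001]
ft_force: [1.0, -0.3, 0.8]
gripper_width: 0.0867
finger_force: 0.0
```

Emit:
drive_tool([
  [0,0,0,0,0],
  [0,0,0,0,0],
])

```text
clock: 10.62
position: [0.5228, -0.1593, 0.1412]
orientation: [0.971, 0.238, 0.0, -0.0]
ft_force: [-0.0, -0.6, -0.0]
gripper_width: 0.0872
finger_force: 0.0
```

```bash
python3 s.py; cat >> h.py <<'E'
from scipy.spatial.transform import Rotation as R
def wcloud(f,s):
    K=f["camera_matrix"];z=f["z_map"];v,u=np.indices(z.shape)
    a=(u-K[0,2])/K[0,0];b=(v-K[1,2])/K[1,1];r=np.hypot(a,b)+1e-9;t=np.tan(np.minimum(r,1.5))*z/r
    P=np.stack([a*t,b*t,z],-1)
    H=f["hand_eye"];P=P@H[:3,:3].T+H[:3,3]
    return P@R.from_quat(s["orientation"]).as_matrix().T+s["position"]
def wpix(p,f,s):
    H=f["hand_eye"];K=f["camera_matrix"]
    q=(R.from_quat(s["orientation"]).inv().apply(np.atleast_2d(p)-s["position"])-H[:3,3])@H[:3,:3]
    h=np.hypot(q[:,0],q[:,1]);th=np.arctan2(h,q[:,2]);return np.stack([q[:,0]/h*th*K[0,0]+K[0,2],q[:,1]/h*th*K[1,1]+K[1,2]],1)
E
python3 - <<'E'
from h import *
s=status.read_state();f=grab_frame("wrist");C=wcloud(f,s);im=f["img"]
np.savez("w3.npz",**f)
c=C[(C[...,2]>.112)&(C[...,2]<.125)&(np.hypot(C[...,0]-.5665,C[...,1]+.134)<.03)];print("capsule",len(c),c.mean(0).round(4),((c.min(0)+c.max(0))/2).round(4))
c0=np.array([*((c.min(0)+c.max(0))/2)[:2]]);d=C[...,:2]-c0;r=np.hypot(d[...,0],d[...,1]);an=np.degrees(np.arctan2(d[...,1],d[...,0]))
m=(C[...,2]>.066)&(C[...,2]<.086)&(r<.022)&(r>.01)
print(m.sum(),np.percentile(C[m][:,2],[5,50,95]).round(4))
for a in range(-180,180,6):
    k=m&(an>=a)&(an<a+6)
    if k.sum()>3: print(a+3,k.sum(),(1000*np.percentile(r[k],90)).round(1),end="; ")
p=wpix([*c0,.085],f,s)[0].astype(int);print(p)
q=im[max(p[1]-45,0):p[1]+45,max(p[0]-50,0):p[0]+50,::-1]
cv2.imwrite("pics/w3.png",np.clip(cv2.resize(q,None,fx=6,fy=6,interpolation=cv2.INTER_CUBIC)*2.0,0,255).astype(np.uint8))
E
```

```text
{'clock': 10.625, 'position': [0.5228, -0.1593, 0.1412], 'yaw': 27.5161, 'ft_force': [-0.0374, -0.647, -0.018], 'moment': [0.025, -0.0198, -0.0304], 'gripper_width': 0.0872, 'finger_force': 0.0, 'joint_positions': [0.459, 0.1688, -0.2325, 1.8079, 0.0416, 1.1694, -0.8771]}
capsule 1130 [ 0.5665 -0.1348  0.1177] [ 0.5657 -0.1348  0.1161]
498 [0.0739 0.0824 0.0837]
-75 4 15.6; -69 11 16.1; -63 13 16.6; -57 17 16.7; -51 13 16.5; -45 13 15.7; -39 12 15.5; -33 10 14.9; -27 14 15.3; -21 15 15.2; -15 16 16.0; -9 20 16.5; -3 20 16.6; 3 23 17.0; 9 19 16.2; 15 18 15.6; 21 15 15.4; 27 14 15.2; 33 19 15.3; 39 19 15.4; 45 17 15.8; 51 21 16.5; 57 23 17.0; 63 15 15.6; 69 16 14.9; 75 10 14.4; 81 10 14.1; 87 9 14.0; 93 10 14.6; 99 10 14.4; 105 11 14.7; 111 9 15.6; 117 12 16.5; 123 10 16.1; 129 4 15.0; [315 153]
```

View pics/w3.png

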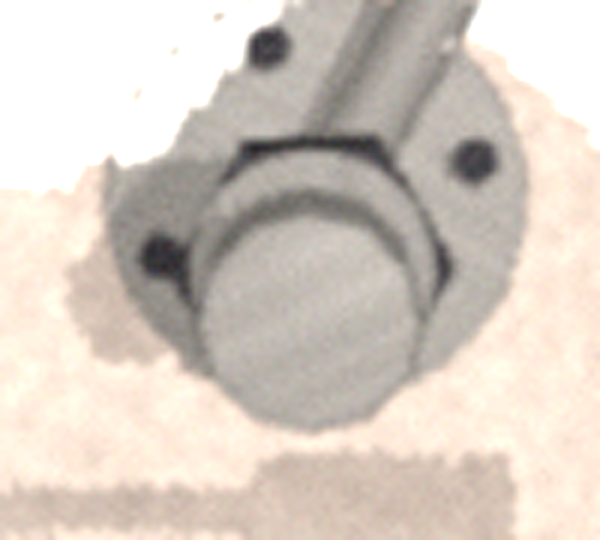

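The crop shows three dark nut corners, and the depth profile puts corners at about 0 mod 60°. So the flats align with gripper yaw 60, and the nut stayed put on the second try. I'll make one aligned, firmer turn to be sure it is on the stop, kept well under 0.3 rad.

Emit:
drive_tool([
  [0,0.44,0.24,0,1],
  [0,0.43,0.25,0,1],
  [0,0,0,0,1],
  [0,0,0,-0.6,0.25],
  [0,0,0,-0.7,0],
  [0,0,0,-0.4,0],
  [0,0,0,0,0],
], squeeze=20)

```text
clock: 11.55
position: [0.5645, -0.1351, 0.0547]
orientation: [0.866, 0.5, -0.001, -0.001]
ft_force: [-0.1, 0.4, -0.1]
gripper_width: 0.0868
finger_force: 0.0
```

Emit:
drive_tool([
  [1,0,0,0,0],
  [1,0,0,0,0],
  [1,0,0,0,0],
  [1,0,0,0,0],
  [1,0,0,0,0],
  [1,0,0,0,0],
  [1,0,0,0,0],
])

```text
clock: 12.42
position: [0.5655, -0.1357, 0.0563]
orientation: [0.866, 0.499, -0.0, 0.0]
ft_force: [-0.8, -0.3, -1.4]
gripper_width: 0.0297
finger_force: 20.0
```

```bash
python3 s.py
```

```text
{'clock': 12.425, 'position': [0.5655, -0.1357, 0.0563], 'yaw': 59.9332, 'ft_force': [-0.785, -0.2549, -1.4161], 'moment': [-0.0051, -0.0514, -0.0739], 'gripper_width': 0.0297, 'finger_force': 19.9652, 'joint_positions': [0.4459, 0.3317, -0.2999, 1.8002, 0.1128, 1.0263, -0.4218]}
```

Emit:
drive_tool([
  [1,0,0,0,-0.5],
  [1,0,0,0,-0.5],
  [1,0,0,0,0],
])

```text
clock: 12.8
position: [0.5654, -0.1355, 0.0563]
orientation: [0.906, 0.423, -0.0, 0.0]
ft_force: [-1.0, -0.4, 1.1]
gripper_width: 0.0299
finger_force: 20.0
```

```bash
python3 s.py
```

```text
{'clock': 12.8, 'position': [0.5654, -0.1355, 0.0563], 'yaw': 50.0288, 'ft_force': [-1.0269, -0.3769, 1.1186], 'moment': [-0.0771, 0.1213, 0.1321], 'gripper_width': 0.0299, 'finger_force': 20.0085, 'joint_positions': [0.4231, 0.329, -0.2733, 1.8012, 0.1026, 1.0255, -0.5872]}
```

```bash
python3 - <<'E'
from h import *
f=dict(np.load("w3.npz"));q=np.radians(27.5161)/2
s=dict(orientation=[np.cos(q),np.sin(q),0,0],position=np.array([.5228,-.1593,.1412]))
C=wcloud(f,s);c=np.array([.5662,-.1348])
r=np.hypot(C[...,0]-c[0],C[...,1]-c[1]);z=C[...,2]
for lo,hi,a,b in((0,.010,.113,.123),(.0095,.0145,.078,.088),(.0155,.019,.06,.09),(.022,.03,.003,.018)):
    m=(r>lo)&(r<hi)&(z>a)&(z<b);e=cv2.erode(m.astype(np.uint8),np.ones((3,3)))>0
    for k in(m,e): print(lo,k.sum(),np.percentile(z[k],[10,25,50,75,90]).round(4) if k.sum() else '')
E
python3 - <<'E'
from plant import status
s=status.read_state();print(s["tau"].round(3),s["moment"].round(3))
E
```

```text
0 834 [0.1171 0.1176 0.118  0.1184 0.1188]
0 705 [0.1172 0.1176 0.118  0.1184 0.1189]
0.0095 319 [0.0819 0.0822 0.0827 0.0831 0.0836]
0.0095 159 [0.082  0.0823 0.0828 0.0831 0.0836]
0.0155 71 [0.0698 0.0772 0.0815 0.0821 0.0828]
0.0155 0 
0.022 907 [0.0091 0.0096 0.0102 0.011  0.0137]
0.022 569 [0.0091 0.0097 0.0103 0.0112 0.0139]
[ 2.1000e-02 -4.4331e+01 -2.2670e+00 -2.7336e+01 -1.7100e-01 -2.2500e-01
 -4.2800e-01] [-0.077  0.121  0.132]
```

Emit:
drive_tool([
  [1,0,0,0,-0.3],
  [1,0,0,0,0],
])

```text
clock: 13.05
position: [0.5654, -0.1355, 0.0563]
orientation: [0.917, 0.399, -0.0, -0.0]
ft_force: [-1.1, -1.0, 0.4]
gripper_width: 0.0298
finger_force: 20.0
```

```bash
python3 s.py;python3 -c "
from plant import status
print(status.read_state()['tau'][-1])"
```

```text
{'clock': 13.05, 'position': [0.5654, -0.1355, 0.0563], 'yaw': 47.0623, 'ft_force': [-1.1036, -1.0439, 0.3981], 'moment': [0.053, 0.1369, 0.2792], 'gripper_width': 0.0298, 'finger_force': 20.0269, 'joint_positions': [0.4168, 0.3283, -0.2657, 1.8014, 0.0993, 1.0252, -0.6365]}
-0.41675666347146034
```

Emit:
drive_tool([
  [1,0,0,0,-0.3],
  [1,0,0,0,0],
])

```text
clock: 13.3
position: [0.5653, -0.1355, 0.0563]
orientation: [0.927, 0.375, -0.0, -0.0]
ft_force: [-2.0, 0.4, 1.2]
gripper_width: 0.0295
finger_force: 20.0
```

```bash
python3 s.py;python3 -c "
from plant import status
print(status.read_state()['tau'][-1])"
```

```text
{'clock': 13.3, 'position': [0.5653, -0.1355, 0.0563], 'yaw': 44.0589, 'ft_force': [-1.9788, 0.4357, 1.2264], 'moment': [0.1166, 0.257, 0.26], 'gripper_width': 0.0295, 'finger_force': 20.026, 'joint_positions': [0.4101, 0.3276, -0.2579, 1.8017, 0.0962, 1.025, -0.6865]}
-0.4119432158768177
```

Checking the nut height and yaw again by wrist depth.

Emit:
drive_tool([
  [0,0,0,0,0],
  [0,0,0,0,0],
  [0,0,0,0,0],
  [0,0,0,0.6,0],
  [0,0,0,0.9,0],
  [0,-0.4,-0.35,0.2,0],
  [0,-0.35,-0.35,0,0],
  [0,0,0,0,0],
])

```text
clock: 14.3
position: [0.5271, -0.1727, 0.1416]
orientation: [0.928, 0.372, -0.0, 0.001]
ft_force: [0.4, -0.6, -0.7]
gripper_width: 0.0862
finger_force: 0.0
```

Emit:
drive_tool([
  [0,0,0,0,0],
  [0,0,0,0,0],
  [0,0,0,0,0],
])

```text
clock: 14.68
position: [0.5285, -0.1698, 0.1411]
orientation: [0.927, 0.375, 0.0, -0.0]
ft_force: [0.0, 0.2, 0.2]
gripper_width: 0.087
finger_force: 0.0
```

```bash
python3 s.py; cat > nut.py <<'E'
from h import *
s=status.read_state()
for i in range(3):
    f=grab_frame("wrist");C=wcloud(f,s);z=C[...,2]
    t=(z>.112)&(z<.125)&(np.hypot(C[...,0]-.566,C[...,1]+.1348)<.02);p=C[t][:,:2]
    (cx,cy),rad=cv2.minEnclosingCircle((p*1000).astype(np.float32));c=np.median(p,0)
    d=C[...,:2]-c;r=np.hypot(d[...,0],d[...,1]);an=np.arctan2(d[...,1],d[...,0])
    zt=np.median(z[(r<.010)&t]);n=(r>.0095)&(r<.0145)&(z>.078)&(z<.088);n=cv2.erode(n.astype(np.uint8),np.ones((3,3)))>0
    fl=(r>.022)&(r<.03)&(z<.02)&(z>.004)
    m=(z>.076)&(z<.086)&(r>.012)&(r<.02);b=np.degrees(an[m])//5
    prof={k*5+2.5:np.percentile(r[m][b==k],92) for k in np.unique(b) if (b==k).sum()>4}
    ang=np.radians(np.array(list(prof)));v=np.array(list(prof.values()))
    A=np.stack([np.ones_like(ang),np.cos(ang),np.sin(ang),np.cos(6*ang),np.sin(6*ang)],1);x=np.linalg.lstsq(A,v,rcond=None)[0]
    print("c",c.round(4),"capz",zt.round(4),"nut top",np.median(z[n]).round(5),n.sum(),"flange",np.median(z[fl]).round(4),"corner deg mod60",np.degrees(np.arctan2(x[4],x[3]))/6,"centre corr",x[1:3].round(4))
np.savez("w4.npz",**f)
E
python3 nut.py
```

```text
{'clock': 14.675, 'position': [0.5285, -0.1698, 0.1411], 'yaw': 44.0148, 'ft_force': [0.0476, 0.192, 0.2185], 'moment': [-0.0455, -0.0323, 0.0223], 'gripper_width': 0.087, 'finger_force': 0.0, 'joint_positions': [0.4806, 0.1873, -0.2416, 1.7872, 0.0479, 1.1731, -0.5781]}
c [ 0.5665 -0.1345] capz 0.118 nut top 0.08277 150 flange 0.0102 corner deg mod60 -13.263911551695061 centre corr [-0.0006 -0.0003]
c [ 0.5666 -0.1344] capz 0.118 nut top 0.08269 161 flange 0.0102 corner deg mod60 -13.961304913603245 centre corr [-0.0008 -0.0005]
c [ 0.5667 -0.1343] capz 0.118 nut top 0.08271 134 flange 0.0102 corner deg mod60 -13.895892006513234 centre corr [-0.0009 -0.0004]
```

The nut turned about 15° while its height stayed the same. So it was already on the stop, nip is about 0.26 rad, and the fingers must not turn it any further. The spanner's target is about 30° more. Going to the spanner now.

Emit:
drive_tool([
  [0,0,0.3,0.8,0.98],
  [0,0,0.8,0.4,0.98],
  [0,0,0.8,0,0.98],
  [0,0,0.8,0,0.98],
  [0,0,0.8,0,0.98],
  [0,0,0.8,0,0.98],
  [0,0,0.8,0,0.98],
  [0,0,0.8,0,0.98],
])

```text
clock: 15.82
position: [0.528, 0.1257, 0.2015]
orientation: [0.48, 0.877, 0.0, 0.0]
ft_force: [0.1, 0.8, -0.1]
gripper_width: 0.0869
finger_force: 0.0
```

Emit:
drive_tool([
  [0,0,0.8,0,0.98],
  [0,0,0.8,0,0.98],
  [0,0,0.8,0,0.98],
  [0,0,0.8,0,0.98],
  [0,0,0.8,0,0.98],
  [0,0,0.8,0,0.82],
  [0,0,0.4,0,0],
  [0,0,0,0,0],
])

```text
clock: 16.82
position: [0.5269, 0.3864, 0.201]
orientation: [0.002, 1.0, 0.001, -0.001]
ft_force: [0.6, -0.5, -0.3]
gripper_width: 0.0869
finger_force: 0.0
```

```bash
python3 s.py; cat > span.py <<'E'
from h import *
s=status.read_state();f=grab_frame("wrist");C=wcloud(f,s);im=f["img"];z=C[...,2]
hsv=cv2.cvtColor(im,cv2.COLOR_RGB2HSV)
m=((z>.011)&(z<.024)&(C[...,0]>.35)&(C[...,0]<.72)&(C[...,1]>.22)&(C[...,1]<.46)).astype(np.uint8)
k,l,st,c=cv2.connectedComponentsWithStats(m);i=1+np.argmax(st[1:,4]);p=C[l==i];print("obj",st[i].tolist(),p.min(0).round(3),p.max(0).round(3))
blk=(l==i)&(hsv[...,2]<70);h=C[blk];hd=C[(l==i)&(hsv[...,2]>=70)]
print("V",np.percentile(hsv[...,2][l==i],[10,50,90]))
for n,q in(("handle",h),("head",hd)):
    if len(q)>10:
        (a,b,g)=cv2.minAreaRect((q[:,:2]*1000).astype(np.float32));v=cv2.fitLine((q[:,:2]*1000).astype(np.float32),cv2.DIST_HUBER,0,.01,.01).ravel()
        print(n,len(q),"rect",np.round(a,1),np.round(b,1),round(g,1),"line ang",np.degrees(np.arctan2(v[1],v[0])).round(2),v[2:].round(1),"z",np.median(q[:,2]).round(4))
cv2.imwrite("pics/sp.png",im[...,::-1])
E
python3 span.py
```

```text
{'clock': 16.825, 'position': [0.5269, 0.3864, 0.201], 'yaw': 179.7189, 'ft_force': [0.6129, -0.5167, -0.2615], 'moment': [0.0908, -0.1528, 0.0087], 'gripper_width': 0.0869, 'finger_force': 0.0, 'joint_positions': [-0.0987, 0.441, -0.7726, 1.4499, 0.3068, 1.3751, 0.6832]}
obj [267, 106, 47, 154, 2896] [0.443 0.321 0.011] [0.632 0.377 0.02 ]
V [ 16.  38. 157.]
handle 1569 rect [509.8 346.7] [134.   33.7] 9.6 line ang 1.67 [500.8 346.7] z 0.0178
head 1327 rect [537.  348.2] [188.7  57. ] 0.5 line ang 32.93 [588.8 352.4] z 0.0141
```

View pics/sp.png

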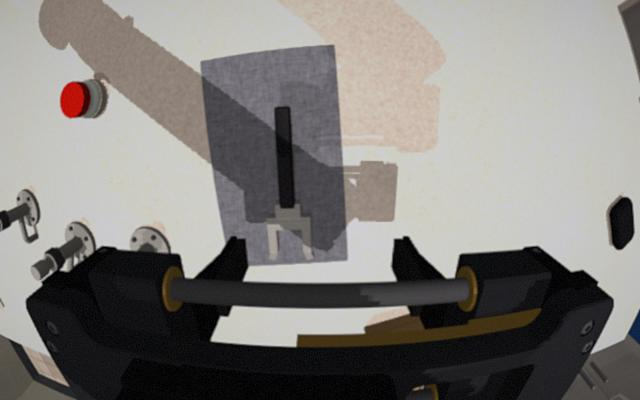

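The wrist view shows the spanner with its handle at (283,155) and its mouth towards (290,250), i.e. +x. The measured pose is a jaw at about (0.609, 0.3495), ψ ≈ 1.5° and a grip point at (0.509, 0.347). Descending on it.

Emit:
drive_tool([
  [0,-0.39,-0.77,0,0.18],
  [0,0,0,-0.9,0],
  [0,0,0,-0.9,0],
  [0,0,0,-0.9,0],
  [0,0,0,-0.9,0],
  [0,0,0,0,0],
  [0,0,0,0,0],
], squeeze=50)

```text
clock: 17.75
position: [0.5098, 0.3458, 0.0232]
orientation: [-0.011, 1.0, 0.0, 0.001]
ft_force: [0.3, 0.4, 1.0]
gripper_width: 0.0872
finger_force: 0.0
```

```bash
python3 s.py
```

```text
{'clock': 17.75, 'position': [0.5098, 0.3458, 0.0232], 'yaw': 181.2725, 'ft_force': [0.3168, 0.4023, 1.004], 'moment': [0.1341, -0.0977, 0.0427], 'gripper_width': 0.0872, 'finger_force': 0.0, 'joint_positions': [-0.066, 0.5251, -0.7216, 1.7248, 0.3949, 1.0398, 0.6691]}
```

Emit:
drive_tool([
  [0,0,0.01,-0.32,0],
  [0,0,0,0,0],
  [1,0,0,0,0],
  [1,0,0,0,0],
  [1,0,0,0,0],
  [1,0,0,0,0],
  [1,0,0,0,0],
  [1,0,0,0,0],
])

```text
clock: 18.75
position: [0.5086, 0.3463, 0.0053]
orientation: [-0.012, 1.0, 0.0, 0.0]
ft_force: [-0.1, -0.4, -0.4]
gripper_width: 0.0348
finger_force: 0.0
```

Emit:
drive_tool([
  [1,0,0,0,0],
  [1,0,0,0,0],
])

```text
clock: 19.0
position: [0.5085, 0.3464, 0.0053]
orientation: [-0.012, 1.0, 0.0, 0.0]
ft_force: [-0.6, 0.2, 0.5]
gripper_width: 0.0174
finger_force: 50.0
```

```bash
python3 s.py
```

```text
{'clock': 19.0, 'position': [0.5085, 0.3464, 0.0053], 'yaw': 181.3425, 'ft_force': [-0.5773, 0.2447, 0.4529], 'moment': [0.1405, -0.171, -0.0179], 'gripper_width': 0.0174, 'finger_force': 49.9913, 'joint_positions': [-0.0768, 0.5474, -0.7106, 1.735, 0.4114, 1.0134, 0.657]}
```

Emit:
drive_tool([
  [1,0,0,0.5,0],
  [1,0,0,0.8,0],
  [1,0,0,0.8,0],
  [1,0,0,0.8,0],
  [1,0,0,0.8,0],
  [1,0,0,0,0],
  [1,0,0,0,0],
])

```text
clock: 19.88
position: [0.508, 0.3458, 0.1892]
orientation: [-0.012, 1.0, -0.001, -0.001]
ft_force: [-0.5, -1.0, -2.4]
gripper_width: 0.0174
finger_force: 50.0
```

```bash
python3 s.py; cat > held.py <<'E'
from h import *
s=status.read_state();f=grab_frame("wrist");C=wcloud(f,s);z=C[...,2];im=f["img"]
q=s["orientation"];y=2*np.arctan2(q[1],q[0])-np.pi;t=s["position"]
d=C[...,:2]-t[:2];X=d[...,0]*np.cos(y)+d[...,1]*np.sin(y);Y=-d[...,0]*np.sin(y)+d[...,1]*np.cos(y);Z=z-t[2]
m=((abs(Y)<.04)&(abs(Z)<.03)&(X>-.09)&(X<.14)&((X<-.02)|(X>.03)))
P=np.stack([X,Y,Z],-1)*1000
for a,b in((-75,-60),(-60,-45),(-45,-30),(30,45),(45,55),(60,75),(75,85),(85,105),(105,115),(115,130)):
    k=m&(P[...,0]>a)&(P[...,0]<b)
    if k.sum()>10: print(a,b,k.sum(),"Y",np.percentile(P[k][:,1],[2,98]).round(1),"Z med",np.median(P[k][:,2]).round(1))
k=m&(P[...,0]>40);print("X max",np.percentile(P[k][:,0],[99,100]).round(1) if k.any() else None)
cv2.imwrite("pics/held.png",im[...,::-1])
E
python3 held.py
```

```text
{'clock': 19.875, 'position': [0.508, 0.3458, 0.1892], 'yaw': 181.3389, 'ft_force': [-0.5408, -0.9812, -2.3694], 'moment': [0.1157, -0.0361, 0.0714], 'gripper_width': 0.0174, 'finger_force': 49.9904, 'joint_positions': [-0.0062, 0.3646, -0.795, 1.5662, 0.2655, 1.3245, 0.7603]}
-75 -60 540 Y [-9.2  7.5] Z med 12.4
-60 -45 1046 Y [-9.2  7.6] Z med 12.9
-45 -30 973 Y [-9.5  7.8] Z med 12.8
30 45 504 Y [-8.9  8.3] Z med 12.4
45 55 476 Y [-15.  14.] Z med 8.9
X max [55.  55.4]
```

View pics/held.png

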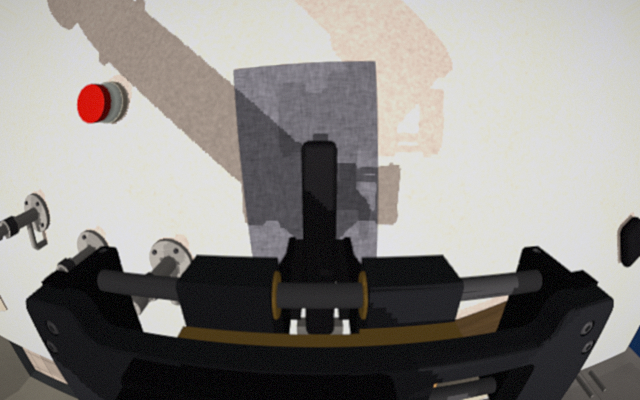

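The wrist view shows the handle at (318,190) held straight between the fingers, with the head hidden behind the gripper. There is no droop, and the jaw sits about 101 mm ahead of the TCP. Moving to the stand-off behind the nut at ψ = -15°.

Emit:
drive_tool([
  [1,-0.18,-0.98,0,-0.18],
  [1,-0.18,-0.98,0,-0.18],
  [1,-0.18,-0.98,0,-0.18],
  [1,-0.18,-0.98,0,-0.18],
  [1,-0.18,-0.98,0,-0.18],
  [1,-0.18,-0.98,0,-0.18],
  [1,-0.18,-0.98,0,-0.18],
  [1,-0.18,-0.98,0,-0.18],
])

```text
clock: 20.92
position: [0.435, -0.0473, 0.1889]
orientation: [0.114, 0.993, 0.0, -0.001]
ft_force: [0.9, -0.5, -0.9]
gripper_width: 0.0173
finger_force: 50.0
```

Emit:
drive_tool([
  [1,-0.18,-0.98,-0.5,-0.18],
  [1,0,0,-0.8,0],
  [1,0,0,0,0],
  [1,0,0,0,0],
  [1,0,0,0,0],
])

```text
clock: 21.55
position: [0.4288, -0.0942, 0.1268]
orientation: [0.129, 0.992, -0.0, 0.001]
ft_force: [-0.3, 0.2, -1.3]
gripper_width: 0.0177
finger_force: 50.0
```

```bash
python3 s.py
```

```text
{'clock': 21.55, 'position': [0.4288, -0.0942, 0.1268], 'yaw': 165.229, 'ft_force': [-0.3043, 0.1675, -1.3247], 'moment': [0.0612, -0.0923, 0.029], 'gripper_width': 0.0177, 'finger_force': 49.9905, 'joint_positions': [0.6249, -0.0435, -0.4554, 2.0565, -0.0209, 1.1217, 1.4919]}
```

Emit:
drive_tool([
  [1,-0.08,-0.08,0,0],
  [1,0,0,-0.6,0],
  [1,0,0,-0.54,0],
  [1,0,0,0,0],
  [1,0,0,0,0],
])

```text
clock: 22.18
position: [0.4244, -0.0989, 0.0695]
orientation: [0.129, 0.992, -0.0, 0.001]
ft_force: [0.2, -0.2, -1.0]
gripper_width: 0.0173
finger_force: 50.0
```

```bash
python3 s.py; python3 - <<'E'
from h import *
s=status.read_state();t=s["position"]
a=[]
for n in("side","top"):
    f=grab_frame(n);C=cloud(f);y=np.radians(-14.7);d=C[...,:2]-t[:2];X=d[...,0]*np.cos(y)+d[...,1]*np.sin(y);Y=-d[...,0]*np.sin(y)+d[...,1]*np.cos(y)
    k=(X>.06)&(X<.126)&(abs(Y)<.04)&(abs(C[...,2]-.078)<.012)
    print(n,k.sum(),"X",np.percentile(X[k],[2,98]).round(4),"Y",np.percentile(Y[k],[2,98]).round(4),"Z",np.percentile(C[k][:,2],[10,50,90]).round(4))
    v,u=np.nonzero(k);cy,cx=int(v.mean()),int(u.mean());im=f["img"][cy-35:cy+35,cx-40:cx+40,::-1];a.append(cv2.resize(im,None,fx=5,fy=5,interpolation=cv2.INTER_CUBIC))
cv2.imwrite("pics/ap.png",np.clip(np.hstack(a)*1.3,0,255).astype(np.uint8))
E
```

```text
{'clock': 22.175, 'position': [0.4244, -0.0989, 0.0695], 'yaw': 165.1387, 'ft_force': [0.243, -0.2216, -1.0264], 'moment': [0.0807, -0.1045, 0.0087], 'gripper_width': 0.0173, 'finger_force': 49.9906, 'joint_positions': [0.6241, 0.0249, -0.4574, 2.123, 0.0134, 0.9946, 1.471]}
side 164 X [0.0628 0.1227] Y [-0.0207  0.03  ] Z [0.0702 0.0767 0.0794]
top 3 X [0.1221 0.124 ] Y [-0.0236 -0.0186] Z [0.0772 0.0781 0.0787]
```

View pics/ap.png

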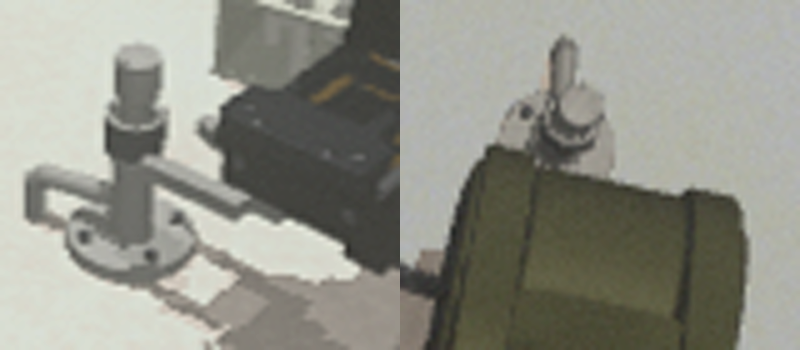

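The side crop shows the spanner prong at nut height just in front of the nut at about (145,160). Sliding it on along its own axis.

Emit:
drive_tool([
  [1,0,0.016,0,0],
  [1,0.19,-0.05,0,0],
  [1,0.19,-0.05,0,0],
  [1,0.19,-0.05,0,0],
  [1,0,0,0,0],
])

```text
clock: 22.9
position: [0.453, -0.1054, 0.0683]
orientation: [0.129, 0.992, 0.0, 0.0]
ft_force: [0.8, 0.7, -2.1]
gripper_width: 0.0171
finger_force: 50.0
```

```bash
python3 s.py
```

```text
{'clock': 22.9, 'position': [0.453, -0.1054, 0.0683], 'yaw': 165.1398, 'ft_force': [0.8485, 0.6801, -2.1474], 'moment': [0.1202, -0.082, 0.0024], 'gripper_width': 0.0171, 'finger_force': 49.9905, 'joint_positions': [0.6143, 0.0942, -0.4572, 2.059, 0.0485, 0.9984, 1.4439]}
```

Emit:
drive_tool([
  [1,0.1,-0.026,0,0],
  [1,0.1,-0.026,0,0],
  [1,0.1,-0.026,0,0],
  [1,0,0,0,0],
])

```text
clock: 23.4
position: [0.4675, -0.1093, 0.0684]
orientation: [0.129, 0.992, 0.0, 0.0]
ft_force: [-0.5, 0.1, -1.7]
gripper_width: 0.0176
finger_force: 50.0
```

```bash
python3 s.py
```

```text
{'clock': 23.4, 'position': [0.4675, -0.1093, 0.0684], 'yaw': 165.1385, 'ft_force': [-0.4963, 0.1404, -1.6914], 'moment': [0.1076, -0.084, -0.0075], 'gripper_width': 0.0176, 'finger_force': 49.9905, 'joint_positions': [0.6083, 0.1266, -0.4555, 2.0256, 0.0657, 1.0027, 1.4321]}
```

The jaw is centred on the nut and there is no contact force. Swinging clockwise about the nut's axis.

Emit:
drive_tool([
  [1,0.076,0.234,0,-0.7],
  [1,0.104,0.222,0,-0.7],
  [1,0,0,0,0],
])

```text
clock: 23.78
position: [0.476, -0.0861, 0.0683]
orientation: [0.248, 0.969, -0.0, -0.0]
ft_force: [-0.2, 0.0, -1.8]
gripper_width: 0.0179
finger_force: 50.0
```

```bash
python3 s.py
```

```text
{'clock': 23.775, 'position': [0.476, -0.0861, 0.0683], 'yaw': 151.3121, 'ft_force': [-0.2233, 0.0455, -1.8336], 'moment': [0.181, -0.114, 0.222], 'gripper_width': 0.0179, 'finger_force': 50.0189, 'joint_positions': [0.5585, 0.1353, -0.4583, 2.0171, 0.0712, 1.0044, 1.1356]}
```

Emit:
drive_tool([
  [1,0.132,0.21,0,-0.7],
  [1,0.156,0.192,0,-0.7],
  [1,0,0,0,0],
])

```text
clock: 24.15
position: [0.4902, -0.0661, 0.0682]
orientation: [0.363, 0.932, 0.0, -0.0]
ft_force: [-0.7, 2.3, -1.3]
gripper_width: 0.0173
finger_force: 50.0
```

```bash
python3 s.py
```

```text
{'clock': 24.15, 'position': [0.4902, -0.0661, 0.0682], 'yaw': 137.3785, 'ft_force': [-0.6903, 2.2625, -1.2658], 'moment': [0.4687, -0.0464, 0.2996], 'gripper_width': 0.0173, 'finger_force': 50.0459, 'joint_positions': [0.5075, 0.159, -0.4553, 1.9921, 0.0821, 1.0086, 0.8402]}
```

Emit:
drive_tool([
  [1,0.176,0.17,0,-0.7],
  [1,0,0,0,0],
  [1,0,0,0,0],
])

```text
clock: 24.52
position: [0.4989, -0.0578, 0.0683]
orientation: [0.42, 0.908, 0.0, -0.0]
ft_force: [0.2, 3.1, -1.2]
gripper_width: 0.0172
finger_force: 50.1
```

```bash
python3 s.py; python3 - <<'E'
from h import *
s=status.read_state()
for n in("side",):
    f=grab_frame(n);C=cloud(f);z=C[...,2]
    c=np.array([.5663,-.1340]);d=C[...,:2]-c;r=np.hypot(d[...,0],d[...,1])
    k=(r<.05)&(z>.07)&(z<.083);print(k.sum())
    cv2.imwrite("pics/sw.png",np.clip(cv2.resize(f["img"][130:220,290:390,::-1],None,fx=6,fy=6,interpolation=cv2.INTER_CUBIC)*1.3,0,255).astype(np.uint8))
E
```

```text
{'clock': 24.525, 'position': [0.4989, -0.0578, 0.0683], 'yaw': 130.3282, 'ft_force': [0.1991, 3.1213, -1.2363], 'moment': [0.7072, -0.0849, 0.4099], 'gripper_width': 0.0172, 'finger_force': 50.118, 'joint_positions': [0.4825, 0.1742, -0.4508, 1.9753, 0.0884, 1.0111, 0.6945]}
57
```

View pics/sw.png

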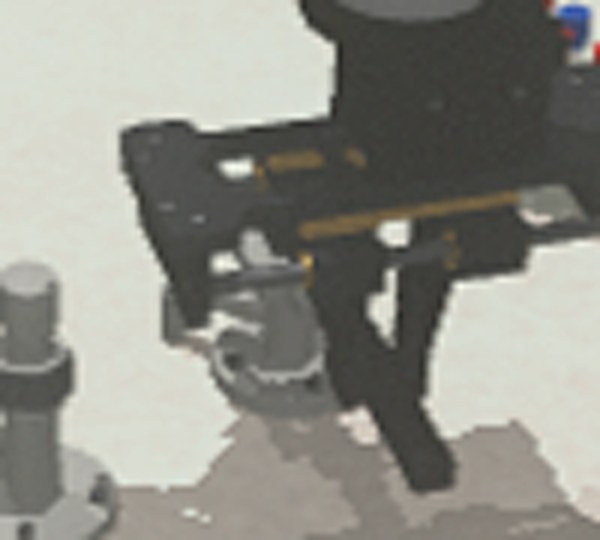

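The side crop is mostly hidden by the gripper at about (420,250); it shows the spanner still in place around the loose union at (265,330), and union C clear. Moment is 0.41 N m, as expected for tightening. Now I'll ease back within the play, withdraw and lift.

Emit:
drive_tool([
  [1,-0.1,-0.1,0,0.4],
  [1,0,0,0,0],
])

```text
clock: 24.82
position: [0.4947, -0.0632, 0.0686]
orientation: [0.39, 0.921, 0.0, 0.001]
ft_force: [1.4, 2.8, -2.2]
gripper_width: 0.0174
finger_force: 50.1
```

```bash
python3 s.py
```

```text
{'clock': 24.825, 'position': [0.4947, -0.0632, 0.0686], 'yaw': 134.1286, 'ft_force': [1.4075, 2.7672, -2.2006], 'moment': [0.6358, -0.5603, 0.3458], 'gripper_width': 0.0174, 'finger_force': 50.091, 'joint_positions': [0.4984, 0.1651, -0.4539, 1.9846, 0.0849, 1.0083, 0.7748]}
```

Emit:
drive_tool([
  [1,-0.14,0.14,0,0],
  [1,-0.14,0.14,0,0],
  [1,0,0,0,0],
])

```text
clock: 25.2
position: [0.4784, -0.0483, 0.0679]
orientation: [0.389, 0.921, -0.001, -0.001]
ft_force: [-2.0, 1.2, -1.7]
gripper_width: 0.0173
finger_force: 50.0
```

```bash
python3 s.py
```

```text
{'clock': 25.2, 'position': [0.4784, -0.0483, 0.0679], 'yaw': 134.1577, 'ft_force': [-2.0128, 1.2446, -1.6663], 'moment': [0.4592, 0.3155, 0.0116], 'gripper_width': 0.0173, 'finger_force': 49.9916, 'joint_positions': [0.4887, 0.1323, -0.4669, 2.0216, 0.0707, 1.0057, 0.758]}
```

Emit:
drive_tool([
  [1,-0.2,0.2,0,0],
  [1,-0.2,0.2,0,0],
  [1,-0.1,0.1,0,0],
  [1,0,0,0.8,0],
  [1,0,0,0.8,0],
  [1,0,0,0.8,0],
  [1,0,0,0,0],
])

```text
clock: 26.08
position: [0.4575, -0.0239, 0.1916]
orientation: [0.39, 0.921, 0.001, 0.004]
ft_force: [-0.4, 0.2, -0.8]
gripper_width: 0.0175
finger_force: 50.0
```

```bash
python3 s.py
```

```text
{'clock': 26.075, 'position': [0.4575, -0.0239, 0.1916], 'yaw': 134.1364, 'ft_force': [-0.4294, 0.1934, -0.7732], 'moment': [0.0502, -0.1163, 0.0542], 'gripper_width': 0.0175, 'finger_force': 49.9905, 'joint_positions': [0.4942, -0.0633, -0.4785, 1.9368, -0.0292, 1.2541, 0.7958]}
```

Emit:
drive_tool([
  [1,0.13,0.92,0,0.59],
  [1,0.13,0.92,0,0.59],
  [1,0.13,0.92,0,0.59],
  [1,0.13,0.92,0,0.59],
  [1,0.13,0.92,0,0.59],
  [1,0.13,0.92,0,0.59],
  [1,0.13,0.92,0,0.59],
  [1,0.13,0.92,0,0.59],
])

```text
clock: 27.08
position: [0.5067, 0.345, 0.1866]
orientation: [-0.013, 1.0, -0.001, -0.001]
ft_force: [0.5, -0.7, -1.5]
gripper_width: 0.0179
finger_force: 50.0
```

Emit:
drive_tool([
  [1,0,0,-0.8,0],
  [1,0,0,-0.8,0],
  [1,0,0,-0.8,0],
  [1,0,0,-0.8,0],
  [1,0,0,0,0],
  [1,0,0,0,0],
])

```text
clock: 27.82
position: [0.5074, 0.3448, 0.0291]
orientation: [-0.012, 1.0, 0.0, 0.0]
ft_force: [-0.1, 0.7, -1.0]
gripper_width: 0.0172
finger_force: 50.0
```

```bash
python3 s.py
```

```text
{'clock': 27.825, 'position': [0.5074, 0.3448, 0.0291], 'yaw': 181.3559, 'ft_force': [-0.057, 0.6963, -1.0151], 'moment': [0.0917, -0.099, -0.0034], 'gripper_width': 0.0172, 'finger_force': 49.9905, 'joint_positions': [-0.0509, 0.5185, -0.74, 1.7261, 0.3948, 1.0508, 0.6693]}
```

Emit:
drive_tool([
  [1,0,0,-0.3,0],
  [1,0,0,-0.17,0],
  [1,0,0,0,0],
  [0,0,0,0,0],
  [0,0,0,0,0],
  [0,0,0,0,0],
  [0,0,0,0,0],
  [0,0,0,0,0],
])

```text
clock: 28.82
position: [0.5073, 0.3441, 0.0048]
orientation: [-0.012, 1.0, 0.0, 0.0]
ft_force: [-0.1, 0.4, 0.5]
gripper_width: 0.0592
finger_force: 0.0
```

Emit:
drive_tool([
  [0,0,0,0.5,0],
  [0,0,0,0.9,0],
  [0,0,0,0.9,0],
  [0,0,0,0.9,0],
  [0,0,0,0.7,0],
  [0,0,0,0,0],
  [0,0,0,0,0],
])

```text
clock: 29.7
position: [0.507, 0.3437, 0.1991]
orientation: [-0.012, 1.0, -0.0, -0.0]
ft_force: [0.3, -0.8, 0.6]
gripper_width: 0.0873
finger_force: 0.0
```

```bash
python3 s.py; python3 span.py; python3 - <<'E'
from h import *
s=status.read_state();f=grab_frame("wrist");C=wcloud(f,s);h=cv2.cvtColor(f["img"],cv2.COLOR_RGB2HSV)
m=(abs(C[...,2]-.004)<.006)&(h[...,2]<125)&(C[...,0]>.38)&(C[...,0]<.7)&(C[...,1]>.24)&(C[...,1]<.45)
print("mat",cv2.minAreaRect((C[m][:,:2]*1000).astype(np.float32)))
E
```

```text
{'clock': 29.7, 'position': [0.507, 0.3437, 0.1991], 'yaw': 181.3332, 'ft_force': [0.2635, -0.8049, 0.5958], 'moment': [0.0283, -0.1061, 0.0346], 'gripper_width': 0.0873, 'finger_force': 0.0, 'joint_positions': [0.0114, 0.3569, -0.8136, 1.5588, 0.2639, 1.341, 0.7627]}
obj [297, 122, 46, 151, 2797] [0.441 0.317 0.011] [0.631 0.375 0.02 ]
V [ 18.  39. 160.]
handle 1505 rect [501.  342.8] [119.6  18. ] 1.5 line ang 1.38 [498.  343.5] z 0.0179
head 1292 rect [593.2 345.7] [74.5 58.4] 0.4 line ang -30.7 [587.5 340.8] z 0.0141
mat ((517.2669677734375, 344.7724914550781), (277.1396179199219, 198.8233642578125), 1.3286010026931763)
```

Spanner is flat on the mat. Checking the nut's final yaw with the wrist camera, without touching anything.

Emit:
drive_tool([
  [0,0.22,-0.96,0,0],
  [0,0.22,-0.96,0,0],
  [0,0.22,-0.96,0,0],
  [0,0.22,-0.96,0,0],
  [0,0.22,-0.96,0,0],
  [0,0.22,-0.96,0,0],
  [0,0.22,-0.96,0,0],
  [0,0.22,-0.96,0,0],
])

```text
clock: 30.8
position: [0.5947, -0.0416, 0.1985]
orientation: [-0.012, 1.0, 0.0, -0.001]
ft_force: [0.2, 0.4, 0.3]
gripper_width: 0.087
finger_force: 0.0
```

Emit:
drive_tool([
  [0,0.22,-0.95,0,0],
  [0,0.22,-0.95,0,0],
  [0,0,0,-0.6,0],
  [0,0,0,-0.5,0],
  [0,0,0,0,0],
  [0,0,0,0,0],
  [0,0,0,0,0],
])

```text
clock: 31.68
position: [0.6181, -0.1347, 0.1461]
orientation: [-0.012, 1.0, -0.0, 0.001]
ft_force: [-0.2, 0.4, 0.7]
gripper_width: 0.0873
finger_force: 0.0
```

```bash
python3 s.py; python3 nut.py
```

```text
{'clock': 31.675, 'position': [0.6181, -0.1347, 0.1461], 'yaw': 181.3562, 'ft_force': [-0.1881, 0.4316, 0.7246], 'moment': [0.0903, -0.1043, -0.0277], 'gripper_width': 0.0873, 'finger_force': 0.0, 'joint_positions': [0.6323, 0.3858, -0.5797, 1.5801, 0.22, 1.2395, 1.6093]}
c [ 0.5652 -0.1352] capz 0.118 nut top 0.0828 146 flange 0.0102 corner deg mod60 21.635399662246368 centre corr [0.0006 0.    ]
c [ 0.5653 -0.1351] capz 0.118 nut top 0.08272 152 flange 0.0103 corner deg mod60 22.003674949990288 centre corr [0.0006 0.0001]
c [ 0.5654 -0.1351] capz 0.1181 nut top 0.08297 156 flange 0.0104 corner deg mod60 22.053284689390534 centre corr [0.0007 0.0001]
```

```bash
python3 - <<'E'
from h import *
def fit(f,yaw,pos):
    q=np.radians(yaw)/2;s=dict(orientation=[np.cos(q),np.sin(q),0,0],position=np.array(pos))
    C=wcloud(f,s);z=C[...,2];out=[]
    t=(z>.112)&(z<.125)&(np.hypot(C[...,0]-.566,C[...,1]+.1348)<.02);c=np.median(C[t][:,:2],0)
    for it in range(4):
        d=C[...,:2]-c;r=np.hypot(d[...,0],d[...,1]);an=np.arctan2(d[...,1],d[...,0])
        m=(z>.076)&(z<.086)&(r>.012)&(r<.02);b=np.degrees(an[m])//5
        K=[k for k in np.unique(b) if (b==k).sum()>4];ang=np.radians(np.array(K)*5+2.5);v=np.array([np.percentile(r[m][b==k],92) for k in K])
        A=np.stack([np.ones_like(ang),np.cos(ang),np.sin(ang),np.cos(6*ang),np.sin(6*ang)],1);x=np.linalg.lstsq(A,v,rcond=None)[0]
        c=c+x[1:3];out.append(round(np.degrees(np.arctan2(x[4],x[3]))/6,2))
    n=(r>.0100)&(r<.0140)&(z>.079)&(z<.087)
    # side-resolved nut-top height
    print(out,c.round(4),np.median(z[n]).round(5),n.sum())
fit(dict(np.load("w3.npz")),27.5161,[.5228,-.1593,.1412])
from h import status
s=status.read_state();f=dict(np.load("w4.npz"));fit(f,181.3562,s["position"])
E
```

```text
[np.float64(-0.98), np.float64(-1.24), np.float64(-0.94), np.float64(-0.87)] [ 0.5662 -0.1351] 0.08274 260
[np.float64(21.63), np.float64(21.97), np.float64(22.01), np.float64(21.87)] [ 0.5656 -0.1351] 0.0827 233
```

The nut has turned about 37–43° past finger-tight (window 31.5–58.4°) and its height is unchanged. The spanner is flat on its mat and the arm is clear, so I'm handing in.

```bash
python3 -c "
from plant import env
print(env.job_done())"
```

```text
the job is handed in; nothing more can be done
None
```

I handed the job in, but no verdict came back: the loose nut is down and measures about 37–43° past finger-tight (window 31.5–58.4°, target 45°), of which the fingers gave about 15° (under their 0.3 rad limit) and the spanner the rest; the spanner is flat on its mat, and I didn't touch the bystanders.

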